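# Draw the red denture carrier out of its curing pot with the lifting hook

### The arm

A 6-joint arm with a two-finger parallel gripper is mounted at the origin on the work surface. World frame = base frame: x ahead of the robot, y to its left, z up, the work surface at z = 0. Lengths are in m, angles in degrees, forces in N, time in s.
With the tool pointing down it reaches from about 0.3 to 1 m from the base axis. Payload 5.1 kg.
Tool frame: the origin (TCP) lies at the very end of the fingers, on their centre line; the grasp point (between the pads) lies 19 mm behind it; z points along the fingers, y is the line along which they close (so a half turn about z gives the same grasp; the last joint's range is limited). The gripper opens to 95 mm and grips with 3 to 60 N. Pads are 20 mm wide; open, the fingers measure 119 mm over their backs; the gripper's body (75 mm by 180 mm) begins 59 mm behind the grasp point.
Start: joints at [-71.081, 7.093, 94.555, -0, 78.352, -4.733], TCP at [0.261, -0.595, 0.215] pointing down, gripper open.
Joint ranges: [-149.61, 149.61], [-58.7, 133.49], [1.44, 155.28], [-77.14, 257.14], [18.33, 153.61], [-166.67, 166.67]. Speed limits (degrees/s): [147.25, 147.25, 180, 180, 180, 180].

### API

Orientations are given as [roll, pitch, yaw] about the fixed x, y, z axes, in that order (R = Rz(yaw) Ry(pitch) Rx(roll)).
In Python, from plant import ctrl gives the robot as it stands.
- The arm moves only by the tool jog_arm, never from a script. Its argument "plan" is a list of rows, each a list of 6 numbers: the shift along the tool's x, y, z in m, then the turn, a rotation vector about the tool's x, y, z in rad. In form: [[x, y, z, ax, ay, az], ...]. A call has exactly 8 rows; each row is the pose to reach, as a shift and turn from the pose commanded when the call began, along the tool's axes at that moment; what a row does not reach only later rows make up. A row lasts 1/12 s, in which the tool goes at most 41.7 mm and 7.16 degrees, less where a joint would pass 70% of its speed; a pose out of reach is approached as far as the arm can. A call with a gripper value outside its range is refused whole. "gripper" is the finger opening in m, from 0 to 0.0951, set as the call begins (left out, the last holds). The fingers move at their own pace and stop on an object; "grip_force" is the grip in N (left out, the last holds). Time passes only in rows, so rows that repeat a pose let the fingers close, or fill a call up. It gives the time, the measured TCP pose, the force, the opening and the grip force at its end, in the units of the state.
- ctrl.get_state(): the state, without advancing time (a new reading comes with each control period).
- ctrl.grab_frame(name): name is "scene" or "top"; returns a dict with "image" (420x560x3 uint8, red, green, blue), "depth" (420x560 float32, m along the optical axis (not along the pixel's ray), 0 where there is no reading), "K" (3x3 intrinsics, pixels), "world_from_camera" (4x4, takes a point from camera to world coordinates). Camera axes: x right, y up, looking along -z (the intrinsics and any distortion apply to the point x, -y, -z); pixel columns grow to the right and rows downward; lengths in m; the calibration is good to about 2 mm. A picture is of the moment at which its call begins.
- ctrl.finish_job(): hands the job in; it is judged then, once.
The state is a dict: "time": time; "qpos": joint angles; "qd": joint speeds; "joint_torque": joint torques, N m; "tcp_pos": TCP position; "tcp_rot": TCP orientation; "contact_force": force on the tool from outside, world axes, zero at the start; "ft_torque": the same for the moment, N m; "opening": finger opening in m; "finger_force": force on a finger pad.
Only numpy, scipy, OpenCV 4.12 (cv2) and the standard library are available. Lean on these libraries where they do the work, as an engineer would, in place of code of your own. Each camera call takes 0.05 s, during which the arm holds its last target. There are 200 camera calls.

### The job

Take the yellow-handled lifting hook from its stand, catch the wire loop of the red denture carrier with it and draw the carrier up out of its deep curing pot. Stand the carrier upright inside the round steel tray, setting it down without dropping it, then unhook it and hang the hook back in its stand as you found it. Do not touch the red carrier with the gripper, and leave the blue carrier where it is.

Things in the scene. Friction and masses are not known exactly. Their poses are not given: they have to be found in the camera images.
- red_carrier: red disc 84 across, 6 thick (mm), carrying a cast 20 high, 48 across, spanned by a rigid white wire loop, wire 5 thick. Origin: centre of its underside, z up. Loop in its own yz plane: legs at y = +-30, 52 tall, then straight to a peak at z = 66 (wire centre) over the origin; clear opening 55 wide, 63 high at the peak. 0.25 kg. Stands in one of two alike pots, within 4 of the pot's axis.
- blue_carrier: a like carrier with a blue disc, same size and origin, in the other pot; a bystander. The two aluminium pots are fixed to the bench: bore 110 mm in diameter with smooth walls, outside 126 mm (150 over the lugs), rim 110 mm and inner floor 6 mm above the bench.
- hook_tool: lifting hook, upright (mm, z up). Origin: centre of its yellow handle, 24 x 24 x 50 high. Black collar 72 (x) by 48 (y), z -25 to -30, white stripe at its +x end. Below, a steel J of 6 mm rod in the xz plane (rod centres): down at x = -13 to z = -130, across to x = +13, up to z = -118 (round end at -115); mouth 20 wide, under the handle. 0.15 kg. Lifts straight up out of its stand.
- tray: round steel tray fixed to the bench, 170 mm in diameter. Origin: centre of its underside, on the bench; inside floor 4 mm up and 160 mm across, lip to 8 mm. (The hook's stand, on the other side, is a fixed grey frame 110 x 100 mm; top plate 118 mm up, with a slot 48 mm along the hook's x by 22 mm centred under the handle's starting place.)
There are look-alikes about, which are no part of the job. Leave any turquoise look-alike of the hook_tool alone. There is more than one size of the tray; the job needs the smaller.

How it is judged (in metres and radians):
On the way:
1. the red carrier hangs on the hook, wholly above the rim of its pot (height (world z) of red_carrier above 0.112 m and contact force between red_carrier and hook_tool above 0.5 N), for 0.2 s.
At the end, for the whole second after the job is handed in: Red carrier flat on the tray floor (within 6 degrees and 5 mm, centre within 42 mm of the tray's), at rest, free of the hook; hook hanging in its stand, at rest, upright within 10 degrees, handle within 25 mm of where it began; blue carrier within 15 mm of where it began (horizontal distance between red_carrier and tray below 0.042 m and z of red_carrier in the frame of tray below 0.009 m and angle between red_carrier's own z axis and vertical below 0.1 rad and linear speed of each of red_carrier, hook_tool below 0.02 m/s and contact force between red_carrier and hook_tool below 0.05 N and distance of hook_tool from where it was at the start of the episode below 0.025 m and angle between hook_tool's own z axis and vertical below 0.17 rad and distance of blue_carrier from where it was at the start of the episode below 0.015 m); the robot touches nothing.
It fails at once if the gripper touches the red carrier (contact force between any of the fingers, the arm and red_carrier above 0.5 N).
It fails at once if the blue carrier is moved more than 15 mm (distance of blue_carrier from where it was at the start of the episode above 0.015 m).
It fails at once if the red carrier is dropped: it moves faster than 0.6 m/s less than 60 mm above the tray (linear speed of red_carrier above 0.6 m/s and horizontal distance between red_carrier and tray below 0.1 m and height (world z) of red_carrier below 0.064 m).
It also fails if it takes over 72 s, if anything falls off the work surface, if the arm or the gripper's body presses on something with over 40 N, if the wrist force passes 120 N, or if a joint passes its speed limit or range.

## Working session

There is one attempt and no reset: what is moved stays moved. The work goes in short steps, Python scripts to look and compute and a tool call to move; the robot and the scene stay as the last step left them, time stands still between calls to the robot, and variables do not carry over. Pictures are saved under pics/ and viewed, at most 10 in all, crops included, and the job is handed in when it is done.

Besides the shell and the picture viewer there is one more tool, called after ">>>" in YAML: its name, and indented under it one key for each argument. jog_arm: Moves the arm, as the interface text tells. Its arguments: {"type":"object","properties":{"plan":{"type":"array","items":{"type":"array","items":{"type":"number"}}},"gripper":{"type":"number"},"grip_force":{"type":"number"}},"required":["plan"]}

```bash
ls; mkdir -p pics; cat > h.py <<'E'
import numpy as np,cv2
from plant import ctrl
def cloud(f):
    d=f["depth"];K=f["K"];v,u=np.mgrid[:d.shape[0],:d.shape[1]]
    P=np.stack([(u-K[0,2])/K[0,0]*d,-(v-K[1,2])/K[1,1]*d,-d],-1)
    T=f["world_from_camera"];return P@T[:3,:3].T+T[:3,3]
E
python3 - <<'E'
from h import *
for n in("scene","top"):
    f=ctrl.grab_frame(n);cv2.imwrite(f"pics/{n}0.png",f["image"][...,::-1])
    np.savez(f"{n}0.npz",**f);print(n,f["K"].round(1).tolist(),f["world_from_camera"].round(3).tolist(),(f["depth"]>0).mean())
print(ctrl.get_state())
E
```

```text
pics
scene [[463.0, 0.0, 278.6], [0.0, 463.0, 217.7], [0.0, 0.0, 1.0]] [[0.511, -0.541, 0.668, 1.268], [0.86, 0.333, -0.387, -0.454], [-0.013, 0.772, 0.635, 0.891], [0.0, 0.0, 0.0, 1.0]] 0.9957015306122449
top [[387.9, 0.0, 287.6], [0.0, 387.9, 205.8], [0.0, 0.0, 1.0]] [[-0.025, 0.994, -0.107, 0.342], [-1.0, -0.024, 0.004, 0.026], [0.001, 0.107, 0.994, 0.967], [0.0, 0.0, 0.0, 1.0]] 0.9957440476190477
{'time': 0.1, 'qpos': array([-7.10815150e+01,  7.12991857e+00,  9.46256317e+01, -1.54336835e-03,
        7.83504477e+01, -4.73136503e+00]), 'qd': array([ 0.00093486, -0.02270059, -0.15106883,  0.0375559 ,  0.13380702,
       -0.02340885]), 'joint_torque': array([ 2.43776631e-04, -4.18883765e+01, -3.61095393e+01,  7.76969804e-02,
        4.62088455e-02, -5.92883293e-05]), 'tcp_pos': array([ 0.26053853, -0.59487568,  0.21351461]), 'tcp_rot': array([-1.79894239e+02, -7.23729133e-03,  2.36501564e+01]), 'contact_force': array([-0.2399395 , -0.77078172, -0.44935887]), 'ft_torque': array([-0.044047  ,  0.0634368 , -0.00730934]), 'finger_force': 0.0, 'opening': 0.09500253406295274}
```

View pics/scene0.png

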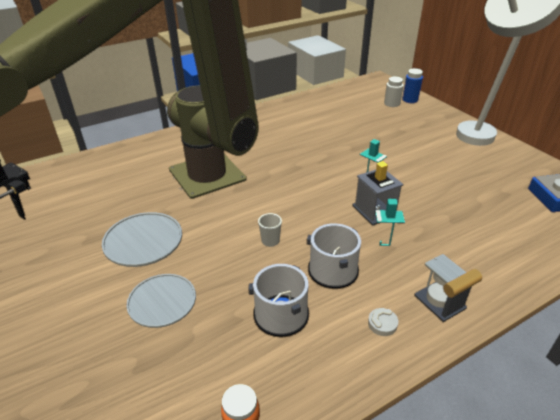

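View pics/top0.png

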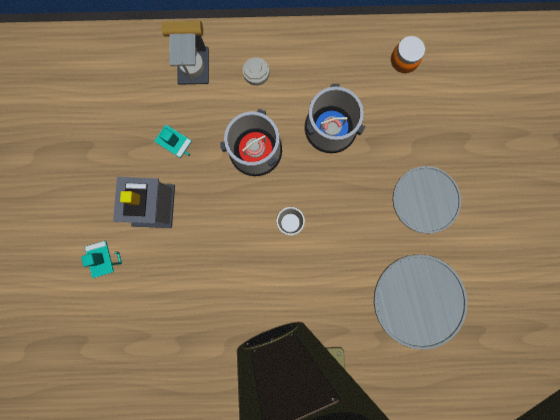

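The top view shows the red carrier in its pot at about (254,147) and the blue one at (334,122). The small tray is at (427,200) and the large one at (420,300). There are three hook candidates: yellow in the grey stand at (130,198), and turquoise at (172,140) and (100,260). The yellow one with the black collar fits the description. Next I measure and confirm in an enlarged crop.

```bash
cat > m.py <<'E'
from h import *
F={n:np.load(f"{n}0.npz") for n in("scene","top")}
for n,f in F.items():
    im=f["image"];W=cloud(f);hsv=cv2.cvtColor(im,cv2.COLOR_RGB2HSV);H,S,V=[hsv[...,i].astype(int) for i in range(3)]
    def comp(name,m,z0,z1,box):
        x0,x1,y0,y1=box
        m=m&(W[...,2]>z0)&(W[...,2]<z1)&(W[...,0]>x0)&(W[...,0]<x1)&(W[...,1]>y0)&(W[...,1]<y1)
        if m.sum()<5: print(n,name,m.sum());return
        P=W[m];r=cv2.minAreaRect((P[:,:2]*1000).astype(np.float32))
        (cx,cy),_,_=r;b=cv2.boxPoints(r);e=max([b[1]-b[0],b[2]-b[1]],key=np.linalg.norm)
        print(n,name,m.sum(),"mean",P.mean(0).round(4),"min",P.min(0).round(3),"max",P.max(0).round(3),"rect",np.round(r[0],1),np.round(r[1],1),"long-axis deg %.1f"%np.degrees(np.arctan2(e[1],e[0])))
        return P
    hb=(.2,.5,.3,.6)
    comp("yellow",(H>20)&(H<33)&(S>150)&(V>120),.15,.3,hb)
    comp("stripe",(S<50)&(V>170),.12,.2,hb)
    comp("collar",(V<60),.125,.19,hb)
    comp("plate",(V<140)&(S<70),.112,.122,hb)
    ok=(.2,.8,-.2,.3)
    comp("red",((H<6)|(H>174))&(S>170)&(V>100),0.005,.03,ok)
    w=(S<60)&(V>170)
    comp("redwire",w,.04,.085,(.4,.62,.03,.2))
    comp("bluewire",w,.04,.085,(.4,.7,-.2,.0))
    def circ(name,m):
        P=W[m][:,:2];A=np.c_[2*P,np.ones(len(P))];s=np.linalg.lstsq(A,(P**2).sum(1),rcond=None)[0]
        print(n,name,m.sum(),s[:2].round(4),"R",np.sqrt(s[2]+s[0]**2+s[1]**2).round(4))
    rim=(W[...,2]>.106)&(W[...,2]<.114)
    for nm,c in(("redpot",(.47,.1)),("bluepot",(.53,-.08))):
        d=np.hypot(W[...,0]-c[0],W[...,1]-c[1]);circ(nm,rim&(d<.085))
    t=(S<60)&(np.abs(W[...,2]-.006)<.006)
    nl,L,st,ce=cv2.connectedComponentsWithStats(t.astype(np.uint8))
    for i in range(1,nl):
        if st[i,4]>1500:
            P=W[L==i];r=cv2.minEnclosingCircle((P[:,:2]*1000).astype(np.float32));print(n,"tray?",ce[i].round(),P.mean(0).round(4),np.round(r[0],1),round(r[1],1))
a=F["scene"]["image"][120:280,300:440];b=F["top"]["image"][100:280,70:290]
a=cv2.resize(a,(394,450),interpolation=2);b=cv2.resize(b,(400,327),interpolation=2)
c=np.zeros((450,794,3),np.uint8);c[:,:394]=a;c[:327,394:]=b;cv2.imwrite("pics/crop1.png",c[...,::-1])
E
python3 m.py
```

```text
scene yellow 80 mean [0.4617 0.352  0.1658] min [0.447 0.343 0.15 ] max [0.472 0.368 0.177] rect [458.5 354.3] [24.4 24.2] long-axis deg 10.5
scene stripe 28 mean [0.4873 0.3562 0.1236] min [0.483 0.336 0.121] max [0.493 0.377 0.125] rect [487.3 356.2] [40.3  8.1] long-axis deg 85.8
scene collar 6 mean [0.4557 0.3503 0.1255] min [0.435 0.334 0.125] max [0.476 0.372 0.126] rect [459.8 349. ] [54.4 21.1] long-axis deg 37.8
scene plate 327 mean [0.4582 0.3432 0.118 ] min [0.333 0.309 0.112] max [0.5   0.456 0.122] rect [411.6 370.3] [111.2 203.5] long-axis deg -18.9
scene red 0
scene redwire 38 mean [0.4935 0.0682 0.0722] min [0.401 0.031 0.06 ] max [0.601 0.121 0.083] rect [501.1  68. ] [204.6  38.3] long-axis deg 21.6
scene bluewire 45 mean [ 0.5854 -0.0716  0.0704] min [ 0.402 -0.115  0.06 ] max [ 0.651 -0.002  0.079] rect [534.2 -44.8] [ 42.  268.6] long-axis deg -22.0
scene redpot 77 [0.5741 0.1004] R 0.0402
scene bluepot 114 [ 0.635  -0.0911] R 0.0459
scene tray? [141. 239.] [ 0.2109 -0.2967  0.0059] [ 203.6 -293.1] 121.6
scene tray? [161. 300.] [ 0.4582 -0.3273  0.0047] [ 453.1 -
[... 533 characters left out ...]
454.6 358.9] [93.6 95.4] long-axis deg -3.5
top red 396 mean [0.5987 0.1034 0.0114] min [0.563 0.061 0.005] max [0.636 0.142 0.016] rect [599.5 101. ] [81.  73.3] long-axis deg 88.1
top redwire 69 mean [0.5361 0.0817 0.0693] min [0.402 0.031 0.057] max [0.613 0.126 0.077] rect [503.6  78.3] [211.8  57.8] long-axis deg 13.8
top bluewire 64 mean [ 0.5664 -0.0637  0.0688] min [ 0.4   -0.123  0.059] max [ 0.653 -0.001  0.077] rect [536.4 -45.1] [ 52.2 276. ] long-axis deg -23.6
top redpot 120 [0.5785 0.1012] R 0.0464
top bluepot 138 [ 0.6362 -0.0906] R 0.0492
top tray? [427. 199.] [ 0.4546 -0.3255  0.004 ] [ 454.5 -326. ] 86.5
top tray? [420. 301.] [ 0.2049 -0.2941  0.0051] [ 205.7 -294.9] 115.1
```

View pics/crop1.png

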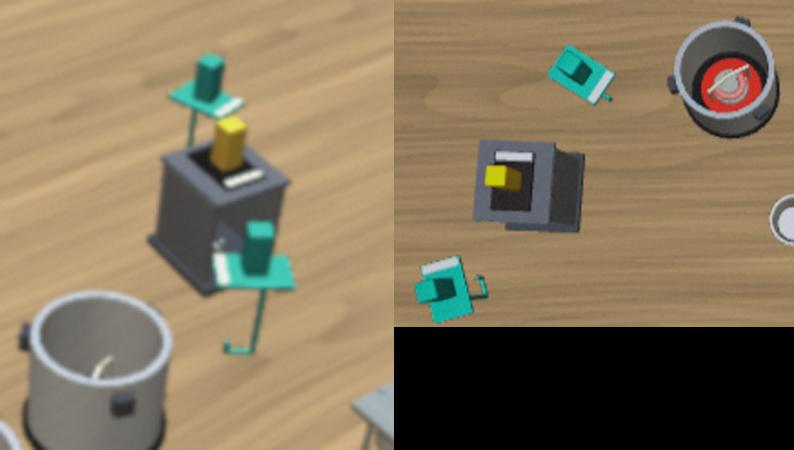

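The crop confirms that the yellow-handled hook with the black collar and white stripe stands in the grey stand. The two turquoise ones stand free on the bench. The hook's handle is centred near (0.456, 0.357), top at 0.173, which matches collar-on-plate. Now I refine the red pot and wire and work out the first move.

```bash
cat >> h.py <<'E'
from scipy.spatial.transform import Rotation as Ro
def to(target,yaw,frm=None,fyaw=None):
    "shift/turn in tool axes from commanded pose frm (pos, yaw; tool down) to target"
    R=Ro.from_euler('xyz',[180,0,fyaw],degrees=True)
    d=R.inv().apply(np.array(target)-np.array(frm));r=(R.inv()*Ro.from_euler('xyz',[180,0,yaw],degrees=True)).as_rotvec()
    print(d.round(4).tolist(),r.round(4).tolist())
E
cat > w.py <<'E'
from h import *
def wire(f,c,n):
    im=f["image"];W=cloud(f);hsv=cv2.cvtColor(im,cv2.COLOR_RGB2HSV)
    d=np.hypot(W[...,0]-c[0],W[...,1]-c[1])
    m=(d<.05)&(W[...,2]>.045)&(W[...,2]<.085)&(hsv[...,2]>130)
    P=W[m];q=P[:,:2];u=np.linalg.svd(q-q.mean(0))[2][0]
    t=(q-q.mean(0))@u
    mid=q.mean(0)+u*(t.max()+t.min())/2
    print(n,"wire",m.sum(),"mid",mid.round(4),"len",np.ptp(t).round(3),"dir",np.degrees(np.arctan2(u[1],u[0])).round(1),"ztop",P[:,2].max().round(4), "peak at",P[P[:,2]>P[:,2].max()-.004].mean(0).round(4))
    r=(np.abs(W[...,2]-.11)<.004)&(d<.075)&(d>.045);P=W[r][:,:2]
    s=np.linalg.lstsq(np.c_[2*P,np.ones(len(P))],(P**2).sum(1),rcond=None)[0]
    print(n,"rim",r.sum(),s[:2].round(4),np.sqrt(s[2]+s[0]**2+s[1]**2).round(4))
if __name__=="__main__":
    for n in("scene","top"):
        f=np.load(n+"0.npz");wire(f,(.597,.103),n+" red");wire(f,(.641,-.09),n+" blue")
        W=cloud(f);im=f["image"];hsv=cv2.cvtColor(im,cv2.COLOR_RGB2HSV)
        t=(hsv[...,0]>70)&(hsv[...,0]<95)&(hsv[...,1]>120);print("turq zmax",W[t][:,2].max())
        if n=="top":print("red wire px",[W[v,u].round(3).tolist() for v,u in((145,254),(138,264),(150,245))])
    s=ctrl.get_state();to([.456,.357,.25],88,s["tcp_pos"],23.65)
E
python3 w.py
```

```text
scene red wire 20 mid [0.5901 0.1093] len 0.037 dir -58.8 ztop 0.0757 peak at [0.5963 0.0996 0.0735]
scene red rim 388 [0.5944 0.1   ] 0.0587
scene blue wire 44 mid [ 0.6441 -0.0784] len 0.074 dir 101.6 ztop 0.078 peak at [ 0.642  -0.0792  0.0757]
scene blue rim 517 [ 0.6492 -0.0935] 0.0587
turq zmax 0.8914152136643814
top red wire 62 mid [0.5945 0.1015] len 0.064 dir 122.5 ztop 0.0749 peak at [0.5936 0.1025 0.0723]
top red rim 566 [0.5923 0.1017] 0.0588
top blue wire 55 mid [ 0.6459 -0.0926] len 0.063 dir -79.1 ztop 0.0752 peak at [ 0.6454 -0.0928  0.0726]
top blue rim 555 [ 0.6469 -0.0917] 0.0587
turq zmax 0.9671613571813813
red wire px [[0.6, 0.103, 0.018], [0.609, 0.076, 0.048], [0.589, 0.126, 0.012]]
[0.5609, -0.7935, -0.0365] [-0.0, 0.0, -1.1231]
```

>>> jog_arm:
  plan:
    - [0.024,-0.033,-0.01,0,0,0]
    - [0.047,-0.066,-0.02,0,0,0]
    - [0.07,-0.099,-0.03,0,0,0]
    - [0.094,-0.132,-0.0365,0,0,0]
    - [0.117,-0.165,-0.0365,0,0,0]
    - [0.14,-0.198,-0.0365,0,0,0]
    - [0.164,-0.231,-0.0365,0,0,0]
    - [0.187,-0.2645,-0.0365,0,0,0]
  gripper: 0.095

```text
time: 0.77
tcp_pos: [0.3257, -0.2761, 0.2507]
tcp_rot: [-180.0, -0.0, 23.6]
contact_force: [1.0, 0.1, -0.6]
opening: 0.0949
finger_force: 0.0
```

>>> jog_arm:
  plan:
    - [0.024,-0.033,0,0,0,0]
    - [0.047,-0.066,0,0,0,0]
    - [0.07,-0.099,0,0,0,0]
    - [0.094,-0.132,0,0,0,0]
    - [0.117,-0.165,0,0,0,0]
    - [0.14,-0.198,0,0,0,0]
    - [0.164,-0.231,0,0,0,0]
    - [0.187,-0.2645,0,0,0,0]

```text
time: 1.43
tcp_pos: [0.3908, 0.0412, 0.251]
tcp_rot: [180.0, -0.0, 23.7]
contact_force: [0.7, -0.4, -0.8]
opening: 0.0952
finger_force: 0.0
```

>>> jog_arm:
  plan:
    - [0.024,-0.033,0,0,0,-0.12]
    - [0.047,-0.066,0,0,0,-0.24]
    - [0.07,-0.099,0,0,0,-0.36]
    - [0.094,-0.132,0,0,0,-0.48]
    - [0.117,-0.165,0,0,0,-0.6]
    - [0.14,-0.198,0,0,0,-0.72]
    - [0.164,-0.231,0,0,0,-0.84]
    - [0.187,-0.2645,0,0,0,-0.96]

```text
time: 2.1
tcp_pos: [0.456, 0.3586, 0.2505]
tcp_rot: [-180.0, 0.0, 79.0]
contact_force: [-0.0, -0.6, 0.7]
opening: 0.0948
finger_force: 0.0
```

```bash
python3 - <<'E'
from h import *
s=ctrl.get_state();print(s["time"],s["tcp_pos"],s["tcp_rot"],s["qpos"].round(1))
to([.456,.357,.19],88,s["tcp_pos"],s["tcp_rot"][2])
E
```

```text
2.1 [0.45597842 0.35859581 0.25046627] [-1.79973903e+02  3.96218640e-02  7.90288465e+01] [ 32.9  -2.8 101.3  -0.   81.6  43.9]
[-0.0016, 0.0003, 0.0605] [0.0, 0.0, -0.1566]
```

>>> jog_arm:
  plan:
    - [-0.001,0,0.015,0,0,-0.06]
    - [-0.001,0,0.035,0,0,-0.12]
    - [-0.001,0,0.06,0,0,-0.17]
    - [-0.001,0,0.085,0,0,-0.17]
    - [-0.001,0,0.105,0,0,-0.17]
    - [-0.001,0,0.116,0,0,-0.17]
    - [-0.001,0,0.1215,0,0,-0.17]
    - [-0.001,0,0.1215,0,0,-0.17]

```text
time: 2.77
tcp_pos: [0.4554, 0.355, 0.1283]
tcp_rot: [-179.9, 0.1, 88.4]
contact_force: [-0.8, 1.2, 0.2]
opening: 0.0952
finger_force: 0.0
```

>>> jog_arm:
  plan:
    - [0,0,0,0,0,0]
    - [0,0,0,0,0,0]
    - [0,0,0,0,0,0]
    - [0,0,0,0,0,0]
    - [0,0,0,0,0,0]
    - [0,0,0,0,0,0]
    - [0,0,0,0,0,0]
    - [0,0,0,0,0,0]
  gripper: 0.01
  grip_force: 30

```text
time: 3.43
tcp_pos: [0.4561, 0.3555, 0.1297]
tcp_rot: [180.0, -0.0, 88.4]
contact_force: [1.7, 0.1, 0.2]
opening: 0.0472
finger_force: 0.0
```

```bash
python3 - <<'E'
from h import *
s=ctrl.get_state();print(s["time"],s["tcp_pos"],s["tcp_rot"],s["qpos"].round(1),s["opening"],s["finger_force"])
f=ctrl.grab_frame("scene");cv2.imwrite("pics/g1.png",cv2.resize(f["image"][80:280,280:460],(540,600))[...,::-1])
E
```

```text
3.4333 [0.45608952 0.3555286  0.12972516] [ 1.79995948e+02 -1.79169694e-03  8.83962009e+01] [ 32.6   2.  108.4  -0.   69.6  34.2] 0.04718948092347782 0.0
```

View pics/g1.png

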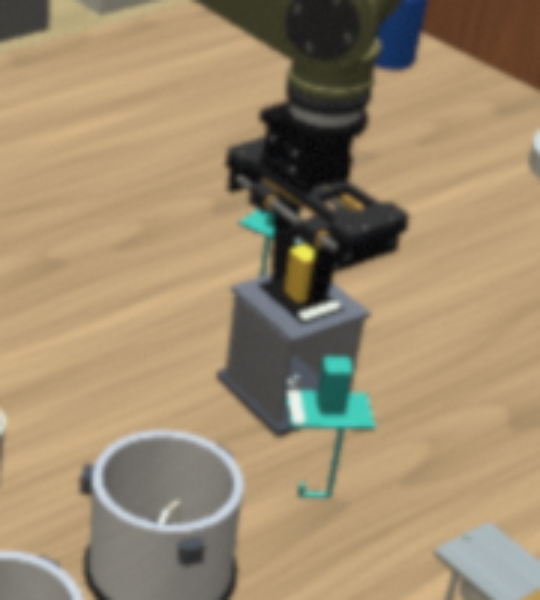

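The fingers straddle the yellow handle and are still closing (opening 47 mm); the turquoise hooks are clear. I'll finish the grip, then lift.

>>> jog_arm:
  plan:
    - [0,0,0,0,0,0]
    - [0,0,0,0,0,0]
    - [0,0,0,0,0,0]
    - [0,0,0,0,0,0]
    - [0,0,0,0,0,0]
    - [0,0,0,0,0,0]
    - [0,0,0,0,0,0]
    - [0,0,0,0,0,0]
  gripper: 0.01
  grip_force: 40

```text
time: 4.15
tcp_pos: [0.4561, 0.3555, 0.1296]
tcp_rot: [180.0, 0.0, 88.4]
contact_force: [0.0, 1.1, -1.3]
opening: 0.024
finger_force: 39.8
```

>>> jog_arm:
  plan:
    - [0,0,-0.003,0,0,0]
    - [0,0,-0.012,0,0,0]
    - [0,0,-0.03,0,0,0]
    - [0,0,-0.055,0,0,0]
    - [0,0,-0.085,0,0,0]
    - [0,0,-0.115,0,0,0]
    - [0,0,-0.135,0,0,0]
    - [0,0,-0.15,0,0,0]

```text
time: 4.82
tcp_pos: [0.4567, 0.356, 0.2837]
tcp_rot: [179.8, -0.1, 88.4]
contact_force: [0.3, 0.4, -2.0]
opening: 0.0238
finger_force: 39.8
```

```bash
cat > hk.py <<'E'
from h import *
def hook():
    "hook handle/stripe seen in both views; also wire lines"
    for n in("scene","top"):
        f=ctrl.grab_frame(n);W=cloud(f);hsv=cv2.cvtColor(f["image"],cv2.COLOR_RGB2HSV);H,S,V=[hsv[...,i].astype(int) for i in range(3)]
        t=ctrl.get_state()["tcp_pos"];near=np.hypot(W[...,0]-t[0],W[...,1]-t[1])<.06
        for nm,m in(("yel",(H>20)&(H<33)&(S>150)&(V>90)&near&(W[...,2]>t[2]-.03)),("stripe",(S<50)&(V>150)&near&(abs(W[...,2]-t[2])<.025))):
            P=W[m]
            if len(P)>5:print(n,nm,len(P),"mean",P.mean(0).round(4),"min",P.min(0).round(3),"max",P.max(0).round(3))
if __name__=="__main__":
    hook();s=ctrl.get_state();print(s["time"],s["tcp_pos"].round(4),s["tcp_rot"].round(2),s["opening"],s["finger_force"],s["contact_force"].round(1))
E
python3 hk.py; python3 - <<'E'
from h import *
c=np.array([.5945,.1015]);n=np.array([np.cos(np.radians(32)),np.sin(np.radians(32))])
p=c-.027*n;print(p)
s=ctrl.get_state();to([*p,.28],122,s["tcp_pos"],88.4)
E
```

```text
scene yel 108 mean [0.4562 0.3478 0.3078] min [0.443 0.339 0.277] max [0.474 0.364 0.338]
scene stripe 40 mean [0.4868 0.3588 0.2776] min [0.479 0.335 0.275] max [0.494 0.382 0.281]
top yel 203 mean [0.4575 0.3501 0.3156] min [0.442 0.322 0.28 ] max [0.468 0.367 0.397]
top stripe 76 mean [0.4872 0.3495 0.2805] min [0.481 0.337 0.277] max [0.492 0.364 0.283]
4.9167 [0.4574 0.3565 0.2845] [179.65  -0.25  88.4 ] 0.024160586605500287 39.7955060005188 [-0.1 -0.4 -1.4]
[0.5716027  0.08719218]
[-0.266, 0.1216, 0.0045] [-0.0, 0.0, -0.5864]
```

>>> jog_arm:
  plan:
    - [-0.008,0.003,0,0,0,-0.03]
    - [-0.026,0.012,0,0,0,-0.1]
    - [-0.053,0.024,0,0,0,-0.18]
    - [-0.085,0.039,0,0,0,-0.26]
    - [-0.12,0.055,0,0,0,-0.34]
    - [-0.155,0.071,0,0,0,-0.42]
    - [-0.188,0.086,0,0,0,-0.5]
    - [-0.218,0.1,0,0,0,-0.586]

```text
time: 5.58
tcp_pos: [0.5497, 0.1327, 0.278]
tcp_rot: [-179.9, -0.0, 122.2]
contact_force: [0.4, 0.8, -2.9]
opening: 0.024
finger_force: 39.8
```

```bash
python3 - <<'E'
from h import *
c=np.array([.5945,.1015]);n=np.array([np.cos(np.radians(32)),np.sin(np.radians(32))])
s=ctrl.get_state();print(s["tcp_pos"],s["tcp_rot"])
to([*(c-.027*n),.24],122,s["tcp_pos"],122)
E
```

```text
[0.54967691 0.13267714 0.27804534] [-1.79874695e+02 -4.39060554e-02  1.22177397e+02]
[-0.0502, -0.0055, 0.038] [0.0, 0.0, 0.0]
```

>>> jog_arm:
  plan:
    - [-0.01,-0.001,0.005,0,0,0]
    - [-0.025,-0.003,0.015,0,0,0]
    - [-0.04,-0.0045,0.027,0,0,0]
    - [-0.048,-0.0055,0.035,0,0,0]
    - [-0.0502,-0.0055,0.038,0,0,0]
    - [-0.0502,-0.0055,0.038,0,0,0]
    - [-0.0502,-0.0055,0.038,0,0,0]
    - [-0.0502,-0.0055,0.038,0,0,0]

```text
time: 6.25
tcp_pos: [0.5719, 0.0901, 0.2423]
tcp_rot: [180.0, 0.0, 122.0]
contact_force: [0.5, -0.5, -0.6]
opening: 0.0241
finger_force: 39.8
```

```bash
python3 - <<'E'
from h import *
for i in range(3):
    f=ctrl.grab_frame("scene");s=ctrl.get_state();print(s["tcp_pos"],s["tcp_rot"],s["contact_force"])
cv2.imwrite("pics/a1.png",cv2.resize(f["image"][130:310,250:430],(600,600),interpolation=2)[...,::-1])
import w;w.wire(f,(.597,.103),"sc")
c=np.array([.5945,.1015]);n=np.array([np.cos(np.radians(32)),np.sin(np.radians(32))])
to([*(c-.027*n),.24],122,s["tcp_pos"],122)
E
```

```text
[0.57200774 0.09012974 0.24249994] [1.79930991e+02 2.36018157e-02 1.22030556e+02] [ 0.47951868  0.16656355 -1.45436117]
[0.57203312 0.09008811 0.24254044] [1.79923713e+02 2.78140172e-02 1.22029062e+02] [-0.10434239 -0.48550092 -1.65669766]
[0.57204653 0.0899918  0.24255098] [1.79923858e+02 3.15486039e-02 1.22025515e+02] [ 0.16980559 -0.36479961 -0.79582894]
sc wire 21 mid [0.5903 0.109 ] len 0.042 dir -57.8 ztop 0.0744 peak at [0.5978 0.0972 0.0725]
sc rim 375 [0.5944 0.1002] 0.0586
[-0.0021, -0.0019, 0.0026] [0.0, 0.0, 0.0]
```

View pics/a1.png

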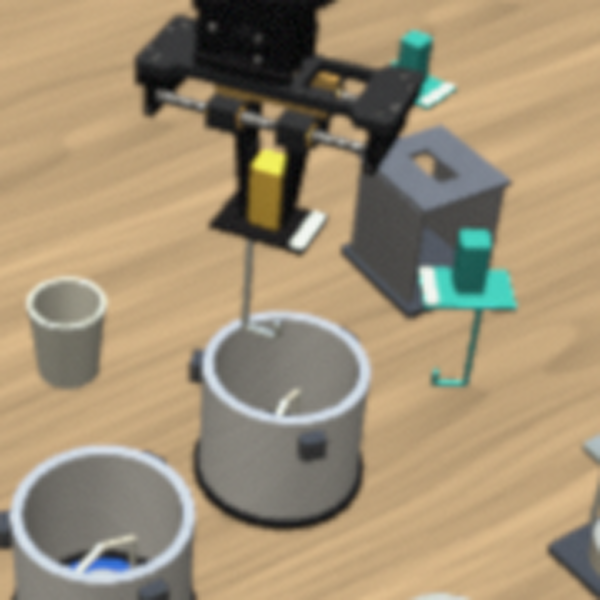

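The hook hangs above the rear of the red pot with its J tip toward the wire, and the stand in the background is empty. I lower it beside the loop.

>>> jog_arm:
  plan:
    - [-0.002,-0.002,0.003,0,0,0]
    - [-0.002,-0.002,0.015,0,0,0]
    - [-0.002,-0.002,0.03,0,0,0]
    - [-0.002,-0.002,0.048,0,0,0]
    - [-0.002,-0.002,0.066,0,0,0]
    - [-0.002,-0.002,0.08,0,0,0]
    - [-0.002,-0.002,0.088,0,0,0]
    - [-0.002,-0.002,0.0895,0,0,0]

```text
time: 7.07
tcp_pos: [0.5697, 0.0864, 0.1494]
tcp_rot: [-179.8, -0.1, 122.0]
contact_force: [-0.2, -0.1, -1.3]
opening: 0.0238
finger_force: 39.8
```

```bash
python3 - <<'E'
from h import *
for i in range(3):
    f=ctrl.grab_frame("scene")
s=ctrl.get_state();print(s["tcp_pos"],s["tcp_rot"],s["contact_force"])
import w;w.wire(f,(.597,.103),"sc")
c=np.array([.5945,.1015])
to([*c,.153],122,s["tcp_pos"],122)
E
```

```text
[0.57173598 0.08658788 0.15287566] [1.79941610e+02 2.96889554e-02 1.21970860e+02] [ 0.22583236 -1.43518186 -2.23317432]
sc wire 26 mid [0.5879 0.1057] len 0.042 dir -80.4 ztop 0.0749 peak at [0.5964 0.0998 0.0724]
sc rim 312 [0.5949 0.0998] 0.0584
[0.0006, 0.0272, -0.0001] [0.0, 0.0, 0.0]
```

>>> jog_arm:
  plan:
    - [0,0.002,0,0,0,0]
    - [0,0.006,0,0,0,0]
    - [0,0.011,0,0,0,0]
    - [0,0.016,0,0,0,0]
    - [0,0.021,0,0,0,0]
    - [0,0.025,0,0,0,0]
    - [0,0.0272,0,0,0,0]
    - [0,0.0272,0,0,0,0]

```text
time: 7.88
tcp_pos: [0.5947, 0.1013, 0.1521]
tcp_rot: [-180.0, -0.0, 122.0]
contact_force: [-0.9, 0.3, -2.2]
opening: 0.0245
finger_force: 39.8
```

>>> jog_arm:
  plan:
    - [0,0,-0.003,0,0,0]
    - [0,0,-0.008,0,0,0]
    - [0,0,-0.014,0,0,0]
    - [0,0,-0.02,0,0,0]
    - [0,0,-0.026,0,0,0]
    - [0,0,-0.032,0,0,0]
    - [0,0,-0.036,0,0,0]
    - [0,0,-0.036,0,0,0]

```text
time: 8.55
tcp_pos: [0.5947, 0.101, 0.1893]
tcp_rot: [179.9, 0.0, 122.0]
contact_force: [-0.0, 0.1, -3.9]
opening: 0.024
finger_force: 39.8
```

```bash
python3 - <<'E'
from h import *
for i in range(3):
    f=ctrl.grab_frame("scene");s=ctrl.get_state();print(s["tcp_pos"],s["tcp_rot"],s["contact_force"])
cv2.imwrite("pics/a2.png",cv2.resize(f["image"][130:310,250:430],(600,600),interpolation=2)[...,::-1])
E
```

```text
[0.59442253 0.10101072 0.18860094] [1.79965421e+02 1.45708139e-02 1.21974834e+02] [-8.79098857e-01 -8.07523692e-05 -3.77753778e+00]
[0.59416784 0.10093859 0.18805249] [-1.79990512e+02 -6.70326348e-03  1.21970779e+02] [ 0.7568783   0.02763449 -4.04158223]
[0.59396985 0.10087716 0.18764602] [-1.79953953e+02 -1.75404262e-02  1.21970291e+02] [ 0.68232757 -0.35537246 -3.77525273]
```

View pics/a2.png

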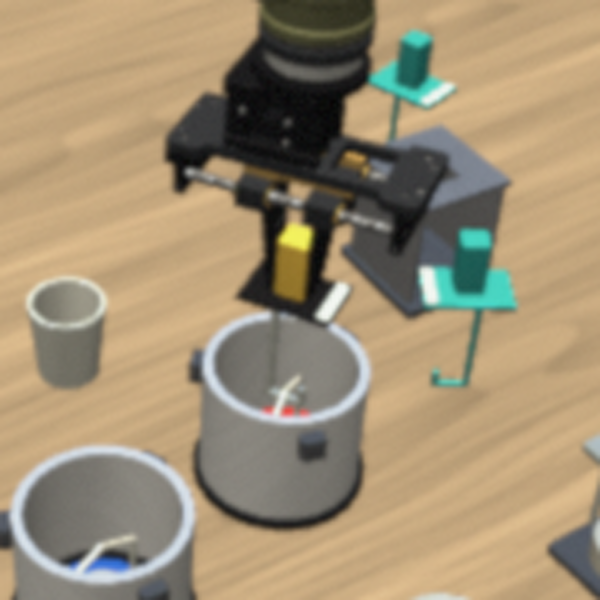

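The image shows the wire in the J and the red disc lifted off the floor. The load has risen by about 2.4 N, which matches the carrier. I lift it out.

>>> jog_arm:
  plan:
    - [0,0,-0.002,0,0,0]
    - [0,0,-0.007,0,0,0]
    - [0,0,-0.015,0,0,0]
    - [0,0,-0.024,0,0,0]
    - [0,0,-0.033,0,0,0]
    - [0,0,-0.042,0,0,0]
    - [0,0,-0.051,0,0,0]
    - [0,0,-0.06,0,0,0]

```text
time: 9.37
tcp_pos: [0.5945, 0.101, 0.2496]
tcp_rot: [180.0, 0.0, 122.0]
contact_force: [-0.3, 0.3, -2.9]
opening: 0.0235
finger_force: 39.8
```

>>> jog_arm:
  plan:
    - [0,0,-0.009,0,0,0]
    - [0,0,-0.018,0,0,0]
    - [0,0,-0.027,0,0,0]
    - [0,0,-0.036,0,0,0]
    - [0,0,-0.045,0,0,0]
    - [0,0,-0.052,0,0,0]
    - [0,0,-0.058,0,0,0]
    - [0,0,-0.06,0,0,0]

```text
time: 10.03
tcp_pos: [0.5947, 0.101, 0.3096]
tcp_rot: [179.9, 0.0, 122.0]
contact_force: [0.4, -0.6, -2.3]
opening: 0.0242
finger_force: 39.8
```

```bash
cat > red.py <<'E'
from h import *
def red():
    for n in("scene","top"):
        f=ctrl.grab_frame(n);W=cloud(f);hsv=cv2.cvtColor(f["image"],cv2.COLOR_RGB2HSV);H,S,V=[hsv[...,i].astype(int) for i in range(3)]
        m=((H<6)|(H>174))&(S>150)&(V>80);m&=(W[...,0]<.75)
        P=W[m];print(n,m.sum(),P.min(0).round(3),P.max(0).round(3),"z5-95",np.percentile(P[:,2],[5,95]).round(3))
    return f
if __name__=="__main__":
    red();s=ctrl.get_state();print(s["time"],s["tcp_pos"].round(4),s["tcp_rot"].round(2),s["contact_force"].round(1))
    to([.4545,-.326,.3],122,s["tcp_pos"],122);to([.4545,-.326,.3],40,s["tcp_pos"],122)
E
python3 red.py
```

```text
scene 351 [0.553 0.062 0.137] [0.636 0.146 0.151] z5-95 [0.14  0.148]Traceback (most recent call last):
  File "red.py", line 9, in <module>
    red();s=ctrl.get_state();print(s["time"],s["tcp_pos"].round(4),s["tcp_rot"].round(2),s["contact_force"].round(1))
    ~~~^^
  File "red.py", line 6, in red
    P=W[m];print(n,m.sum(),P.min(0).round(3),P.max(0).round(3),"z5-95",np.percentile(P[:,2],[5,95]).round(3))
                           ~~~~~^^^
    return umr_minimum(a, axis, None, out, keepdims, initial, where)
ValueError: zero-size array to reduction operation minimum which has no identity
```

The carrier hangs level at about z 0.14, above the rim. I carry it smoothly to the tray.

>>> jog_arm:
  plan:
    - [0,0,0,0,0,0]
    - [-0.0006,-0.0008,0,0,0,0]
    - [-0.002,-0.0025,0,0,0,0]
    - [-0.0046,-0.0055,0,0,0,0]
    - [-0.0086,-0.0103,0,0,0,0]
    - [-0.0141,-0.0168,0,0,0,0]
    - [-0.0211,-0.0253,0,0,0,0]
    - [-0.0298,-0.0357,0,0,0,0]

```text
time: 10.8
tcp_pos: [0.5794, 0.0558, 0.3081]
tcp_rot: [-180.0, 0.0, 122.0]
contact_force: [-0.6, -0.1, -3.3]
opening: 0.0241
finger_force: 39.8
```

>>> jog_arm:
  plan:
    - [-0.0103,-0.0123,0,0,0,0]
    - [-0.022,-0.0264,0,0,0,0]
    - [-0.0352,-0.0421,0,0,0,0]
    - [-0.0494,-0.0592,0,0,0,0]
    - [-0.0647,-0.0776,0,0,0,0]
    - [-0.0808,-0.0968,0,0,0,0]
    - [-0.0974,-0.1166,0,0,0,0]
    - [-0.1142,-0.1368,0,0,0,0]

```text
time: 11.47
tcp_pos: [0.523, -0.1145, 0.3084]
tcp_rot: [180.0, 0.0, 121.9]
contact_force: [0.1, 0.3, -4.3]
opening: 0.0241
finger_force: 39.8
```

>>> jog_arm:
  plan:
    - [-0.0168,-0.0201,0,0,0,0]
    - [-0.0334,-0.04,0,0,0,0]
    - [-0.0494,-0.0592,0,0,0,0]
    - [-0.0647,-0.0776,0,0,0,0]
    - [-0.079,-0.0947,0,0,0,0]
    - [-0.0922,-0.1104,0,0,0,0]
    - [-0.1039,-0.1245,0,0,0,0]
    - [-0.1142,-0.1368,0,0,0,0]

```text
time: 12.13
tcp_pos: [0.467, -0.2839, 0.3083]
tcp_rot: [-180.0, 0.0, 121.9]
contact_force: [-0.3, -0.6, -3.3]
opening: 0.0238
finger_force: 39.8
```

>>> jog_arm:
  plan:
    - [-0.0087,-0.0105,0,0,0,0]
    - [-0.0157,-0.0188,0,0,0,0]
    - [-0.0212,-0.0254,0,0,0,0]
    - [-0.0252,-0.0302,0,0,0,0]
    - [-0.0278,-0.0332,0,0,0,0]
    - [-0.0292,-0.035,0,0,0,0]
    - [-0.0298,-0.0357,0,0,0,0]
    - [-0.0298,-0.0357,0,0,0,0]

```text
time: 12.8
tcp_pos: [0.4543, -0.3258, 0.3081]
tcp_rot: [180.0, -0.0, 122.0]
contact_force: [0.0, 0.2, -4.2]
opening: 0.024
finger_force: 39.8
```

```bash
sed -i 's/        P=W\[m\];print/        P=W[m]\n        if len(P)>5: print/' red.py; python3 red.py
```

```text
scene 384 [ 0.414 -0.364  0.137] [ 0.496 -0.283  0.15 ] z5-95 [0.139 0.147]
top 633 [ 0.342 -0.414  0.002] [0.492 0.026 0.967] z5-95 [0.14  0.146]
12.9 [ 0.4543 -0.3256  0.3081] [ 1.7999e+02 -1.0000e-02  1.2201e+02] [-0.2  0.7 -4. ]
[-0.0004, -0.0001, 0.0081] [0.0, 0.0, 0.0]
[-0.0004, -0.0001, 0.0081] [0.0, -0.0, 1.4312]
```

>>> jog_arm:
  plan:
    - [0,0,0.002,0,0,0]
    - [0,0,0.007,0,0,0]
    - [0,0,0.014,0,0,0]
    - [0,0,0.023,0,0,0]
    - [0,0,0.033,0,0,0]
    - [0,0,0.043,0,0,0]
    - [0,0,0.053,0,0,0]
    - [0,0,0.063,0,0,0]

```text
time: 13.57
tcp_pos: [0.4539, -0.3258, 0.2435]
tcp_rot: [-180.0, -0.1, 122.0]
contact_force: [0.6, 0.1, -3.4]
opening: 0.0239
finger_force: 39.8
```

>>> jog_arm:
  plan:
    - [0,0,0.01,0,0,0]
    - [0,0,0.02,0,0,0]
    - [0,0,0.03,0,0,0]
    - [0,0,0.039,0,0,0]
    - [0,0,0.047,0,0,0]
    - [0,0,0.054,0,0,0]
    - [0,0,0.059,0,0,0]
    - [0,0,0.062,0,0,0]

```text
time: 14.23
tcp_pos: [0.4539, -0.3259, 0.1823]
tcp_rot: [-180.0, -0.0, 122.0]
contact_force: [0.7, 0.2, -3.4]
opening: 0.0244
finger_force: 39.8
```

>>> jog_arm:
  plan:
    - [0,0,0.002,0,0,0]
    - [0,0,0.004,0,0,0]
    - [0,0,0.006,0,0,0]
    - [0,0,0.008,0,0,0]
    - [0,0,0.01,0,0,0]
    - [0,0,0.012,0,0,0]
    - [0,0,0.014,0,0,0]
    - [0,0,0.016,0,0,0]

```text
time: 14.9
tcp_pos: [0.4543, -0.3262, 0.1675]
tcp_rot: [180.0, 0.1, 122.0]
contact_force: [0.2, -0.2, -1.8]
opening: 0.0238
finger_force: 39.8
```

```bash
python3 red.py
```

```text
scene 311 [ 0.416 -0.363  0.006] [ 0.495 -0.284  0.056] z5-95 [0.007 0.013]
top 470 [ 0.342 -0.362  0.005] [0.492 0.026 0.967] z5-95 [0.007 0.013]
15.0 [ 0.454  -0.326   0.1669] [-1.7999e+02 -2.0000e-02  1.2197e+02] [-0.4  1.  -1.5]
[-0.0003, 0.0004, -0.1331] [0.0, 0.0, 0.0]
[-0.0003, 0.0004, -0.1331] [0.0, -0.0, 1.4312]
```

>>> jog_arm:
  plan:
    - [0,0,0.002,0,0,0]
    - [0,0,0.005,0,0,0]
    - [0,0,0.008,0,0,0]
    - [0,0,0.011,0,0,0]
    - [0,0,0.014,0,0,0]
    - [0,0,0.016,0,0,0]
    - [0,0,0.016,0,0,0]
    - [0,0,0.016,0,0,0]

```text
time: 15.67
tcp_pos: [0.4541, -0.326, 0.1509]
tcp_rot: [-180.0, -0.0, 122.0]
contact_force: [0.1, -0.4, -0.9]
opening: 0.024
finger_force: 39.8
```

```bash
python3 red.py; python3 - <<'E'
from h import *
f=ctrl.grab_frame("scene");cv2.imwrite("pics/t1.png",cv2.resize(f["image"][180:350,80:250],(600,600),interpolation=2)[...,::-1])
E
```

```text
scene 309 [ 0.419 -0.364  0.005] [ 0.497 -0.284  0.014] z5-95 [0.007 0.013]
top 434 [ 0.412 -0.362  0.004] [ 0.492 -0.281  0.144] z5-95 [0.007 0.013]
15.7667 [ 0.4542 -0.3261  0.1513] [1.8000e+02 2.0000e-02 1.2197e+02] [ 0.8 -0.5 -1.6]
[-0.0, 0.0003, -0.1487] [0.0, 0.0, 0.0]
[-0.0, 0.0003, -0.1487] [0.0, -0.0, 1.4312]
```

View pics/t1.png

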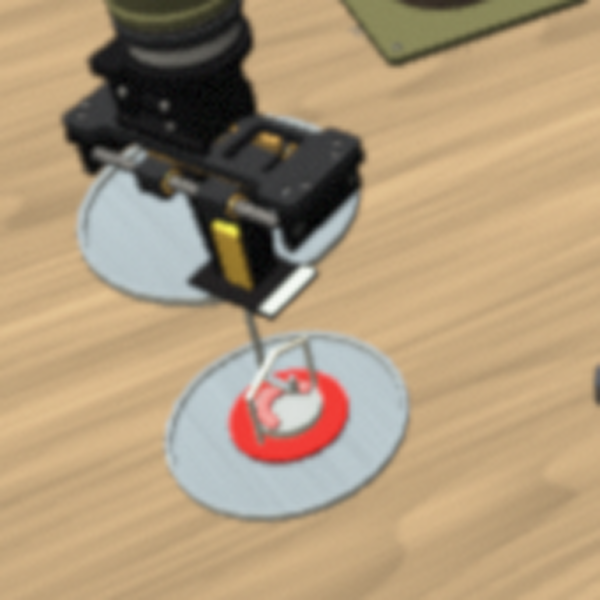

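The carrier stands flat on the small tray and the hook tip is below the wire inside the loop. I back out along −tool y, then rise.

>>> jog_arm:
  plan:
    - [0,-0.002,0,0,0,0]
    - [0,-0.007,0,0,0,0]
    - [0,-0.013,0,0,0,0]
    - [0,-0.02,0,0,0,0]
    - [0,-0.027,0,0,0,0]
    - [0,-0.033,0,0,0,0]
    - [0,-0.038,0,0,0,0]
    - [0,-0.04,0,0,0,0]

```text
time: 16.48
tcp_pos: [0.4194, -0.3478, 0.1512]
tcp_rot: [-180.0, 0.0, 121.9]
contact_force: [0.7, -0.9, -2.3]
opening: 0.0237
finger_force: 39.8
```

>>> jog_arm:
  plan:
    - [0,0,0,0,0,0]
    - [0,0,-0.005,0,0,0]
    - [0,0,-0.015,0,0,0]
    - [0,0,-0.03,0,0,0]
    - [0,0,-0.05,0,0,0]
    - [0,0,-0.075,0,0,0]
    - [0,0,-0.1,0,0,0]
    - [0,0,-0.13,0,0,0]

```text
time: 17.15
tcp_pos: [0.4201, -0.3466, 0.2823]
tcp_rot: [-180.0, -0.1, 122.0]
contact_force: [0.1, -0.6, -1.7]
opening: 0.0242
finger_force: 39.8
```

```bash
python3 red.py; python3 - <<'E'
from h import *
s=ctrl.get_state()
to([.456,.3555,.288],88.4,s["tcp_pos"],122)
E
```

```text
scene 324 [ 0.414 -0.364  0.004] [ 0.497 -0.285  0.015] z5-95 [0.007 0.013]
top 497 [ 0.342 -0.362  0.003] [0.492 0.026 0.967] z5-95 [0.007 0.012]
17.25 [ 0.4225 -0.349   0.2891] [179.84   0.69 122.01] [ 0.8 -0.8 -0.2]
[0.0026, 0.0393, -0.0109] [0.0, 0.0, 0.0]
[0.0026, 0.0393, -0.0109] [0.0, -0.0, 1.4312]
[0.5797, 0.4017, 0.0011] [0.0, -0.0, 0.5864]
```

>>> jog_arm:
  plan:
    - [0.002,0.001,0,0,0,0]
    - [0.007,0.005,0,0,0,0]
    - [0.016,0.011,0,0,0,0]
    - [0.028,0.02,0,0,0,0]
    - [0.044,0.03,0,0,0,0]
    - [0.064,0.044,0,0,0,0]
    - [0.087,0.06,0,0,0,0]
    - [0.112,0.078,0,0,0,0]

```text
time: 17.92
tcp_pos: [0.4263, -0.2086, 0.2798]
tcp_rot: [-180.0, -0.1, 121.9]
contact_force: [0.3, 0.3, -1.9]
opening: 0.024
finger_force: 39.8
```

>>> jog_arm:
  plan:
    - [0.026,0.018,0,0,0,0]
    - [0.052,0.036,0,0,0,0]
    - [0.078,0.054,0,0,0,0]
    - [0.104,0.072,0,0,0,0]
    - [0.13,0.09,0,0,0,0]
    - [0.156,0.108,0,0,0,0]
    - [0.182,0.126,0,0,0,0]
    - [0.208,0.144,0,0,0,0]

```text
time: 18.58
tcp_pos: [0.4376, 0.0444, 0.28]
tcp_rot: [-179.9, -0.1, 122.0]
contact_force: [0.1, -0.1, -0.4]
opening: 0.0238
finger_force: 39.8
```

>>> jog_arm:
  plan:
    - [0.025,0.017,0,0,0,0.05]
    - [0.049,0.034,0,0,0,0.12]
    - [0.072,0.05,0,0,0,0.2]
    - [0.094,0.065,0,0,0,0.29]
    - [0.115,0.08,0,0,0,0.38]
    - [0.134,0.093,0,0,0,0.47]
    - [0.151,0.105,0,0,0,0.54]
    - [0.166,0.115,0,0,0,0.586]

```text
time: 19.25
tcp_pos: [0.4468, 0.2456, 0.2798]
tcp_rot: [-179.9, 0.0, 88.3]
contact_force: [-0.3, 1.1, -1.5]
opening: 0.0239
finger_force: 39.8
```

```bash
python3 - <<'E'
from h import *
s=ctrl.get_state();print(s["tcp_pos"],s["tcp_rot"])
to([.456,.3555,.287],88.4,s["tcp_pos"],s["tcp_rot"][2])
E
```

```text
[0.44683893 0.24558253 0.27984174] [-1.79871692e+02  2.81008510e-02  8.83268968e+01]
[0.1101, 0.0059, -0.0072] [0.0, 0.0, -0.0013]
```

>>> jog_arm:
  plan:
    - [0.02,0.001,-0.001,0,0,0]
    - [0.042,0.0025,-0.002,0,0,0]
    - [0.063,0.0035,-0.003,0,0,0]
    - [0.081,0.0045,-0.003,0,0,0]
    - [0.095,0.005,-0.003,0,0,0]
    - [0.105,0.006,-0.003,0,0,0]
    - [0.11,0.006,-0.003,0,0,0]
    - [0.11,0.006,-0.003,0,0,0]

```text
time: 19.92
tcp_pos: [0.4572, 0.3539, 0.2836]
tcp_rot: [-179.9, 0.0, 88.5]
contact_force: [-0.6, -0.2, -1.9]
opening: 0.0237
finger_force: 39.8
```

>>> jog_arm:
  plan:
    - [0,0,0,0,0,0]
    - [0,0,0,0,0,0]
    - [0,0,0,0,0,0]
    - [0,0,0,0,0,0]
    - [0,0,0,0,0,0]
    - [0,0,0,0,0,0]
    - [0,0,0,0,0,0]
    - [0,0,0,0,0,0]

```text
time: 20.58
tcp_pos: [0.4578, 0.3532, 0.2842]
tcp_rot: [180.0, -0.0, 88.4]
contact_force: [-0.2, -0.1, -1.0]
opening: 0.024
finger_force: 39.8
```

```bash
python3 hk.py; python3 - <<'E'
from h import *
s=ctrl.get_state()
to([.456,.3555,.1296],88.4,s["tcp_pos"],s["tcp_rot"][2])
f=ctrl.grab_frame("scene");cv2.imwrite("pics/s1.png",cv2.resize(f["image"][80:240,300:460],(600,600),interpolation=2)[...,::-1])
E
```

```text
scene yel 111 mean [0.4575 0.3449 0.3085] min [0.444 0.338 0.279] max [0.475 0.36  0.342]
scene stripe 40 mean [0.4883 0.3546 0.278 ] min [0.481 0.333 0.275] max [0.496 0.377 0.281]
top yel 193 mean [0.4568 0.3464 0.3147] min [0.419 0.32  0.281] max [0.469 0.364 0.387]
top stripe 85 mean [0.4872 0.3462 0.2775] min [0.482 0.332 0.274] max [0.492 0.362 0.28 ]
20.6833 [0.4578 0.3533 0.2842] [-180.     -0.     88.39] 0.02351348111325492 39.79549705982208 [-1.3  0.7 -1.1]
[0.0022, -0.0019, 0.1546] [0.0, 0.0, -0.0001]
```

View pics/s1.png

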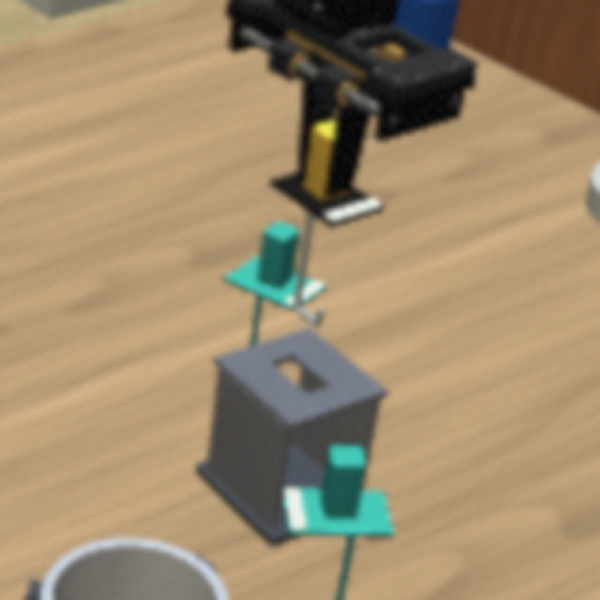

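The hook is upright above the slot, within 2 mm of its starting position. I correct that and lower it.

>>> jog_arm:
  plan:
    - [0.0022,-0.0019,0.003,0,0,0]
    - [0.0022,-0.0019,0.012,0,0,0]
    - [0.0022,-0.0019,0.026,0,0,0]
    - [0.0022,-0.0019,0.042,0,0,0]
    - [0.0022,-0.0019,0.058,0,0,0]
    - [0.0022,-0.0019,0.072,0,0,0]
    - [0.0022,-0.0019,0.08,0,0,0]
    - [0.0022,-0.0019,0.083,0,0,0]

```text
time: 21.4
tcp_pos: [0.4548, 0.3548, 0.1981]
tcp_rot: [-179.8, 0.1, 88.4]
contact_force: [0.2, 0.0, -2.2]
opening: 0.0239
finger_force: 39.8
```

>>> jog_arm:
  plan:
    - [0,0,0.005,0,0,0]
    - [0,0,0.015,0,0,0]
    - [0,0,0.03,0,0,0]
    - [0,0,0.045,0,0,0]
    - [0,0,0.057,0,0,0]
    - [0,0,0.065,0,0,0]
    - [0,0,0.069,0,0,0]
    - [0,0,0.07,0,0,0]

```text
time: 22.07
tcp_pos: [0.4557, 0.3554, 0.1304]
tcp_rot: [-179.9, 0.0, 88.4]
contact_force: [-0.7, -0.2, -2.6]
opening: 0.0241
finger_force: 39.8
```

```bash
python3 hk.py
```

```text
scene yel 92 mean [0.4549 0.3475 0.1557] min [0.439 0.341 0.122] max [0.471 0.363 0.19 ]
scene stripe 54 mean [0.4794 0.363  0.1227] min [0.406 0.327 0.117] max [0.495 0.405 0.127]
top yel 82 mean [0.4571 0.3491 0.1563] min [0.446 0.333 0.126] max [0.467 0.359 0.225]
top stripe 41 mean [0.4849 0.3452 0.1245] min [0.48  0.337 0.12 ] max [0.49  0.355 0.129]
22.1667 [0.4563 0.3557 0.1316] [ 1.7997e+02 -2.0000e-02  8.8400e+01] 0.023851779977454458 39.795448780059814 [-0.6 -0.1 -1.3]
```

Now down the last 2 mm, open fully and rise clear.

>>> jog_arm:
  plan:
    - [0,0,0.0005,0,0,0]
    - [0,0,0.001,0,0,0]
    - [0,0,0.0015,0,0,0]
    - [0,0,0.002,0,0,0]
    - [0,0,0.002,0,0,0]
    - [0,0,0.002,0,0,0]
    - [0,0,0.002,0,0,0]
    - [0,0,0.002,0,0,0]

```text
time: 22.83
tcp_pos: [0.4563, 0.3557, 0.1297]
tcp_rot: [180.0, -0.0, 88.4]
contact_force: [-0.6, 0.3, 1.2]
opening: 0.0238
finger_force: 39.8
```

>>> jog_arm:
  plan:
    - [0,0,0,0,0,0]
    - [0,0,0,0,0,0]
    - [0,0,0,0,0,0]
    - [0,0,0,0,0,0]
    - [0,0,0,0,0,0]
    - [0,0,0,0,0,0]
    - [0,0,0,0,0,0]
    - [0,0,0,0,0,0]
  gripper: 0.09

```text
time: 23.5
tcp_pos: [0.456, 0.3556, 0.1292]
tcp_rot: [-180.0, -0.0, 88.4]
contact_force: [0.2, 0.2, 0.3]
opening: 0.0719
finger_force: 0.0
```

>>> jog_arm:
  plan:
    - [0,0,0,0,0,0]
    - [0,0,0,0,0,0]
    - [0,0,0,0,0,0]
    - [0,0,0,0,0,0]
    - [0,0,0,0,0,0]
    - [0,0,0,0,0,0]
    - [0,0,0,0,0,0]
    - [0,0,0,0,0,0]

```text
time: 24.17
tcp_pos: [0.456, 0.3556, 0.1292]
tcp_rot: [-180.0, -0.0, 88.4]
contact_force: [-0.2, 0.4, 0.1]
opening: 0.09
finger_force: 0.0
```

>>> jog_arm:
  plan:
    - [0,0,-0.003,0,0,0]
    - [0,0,-0.01,0,0,0]
    - [0,0,-0.025,0,0,0]
    - [0,0,-0.045,0,0,0]
    - [0,0,-0.07,0,0,0]
    - [0,0,-0.09,0,0,0]
    - [0,0,-0.1,0,0,0]
    - [0,0,-0.1,0,0,0]

```text
time: 24.83
tcp_pos: [0.4575, 0.3565, 0.2332]
tcp_rot: [179.7, -0.2, 88.4]
contact_force: [0.7, 0.5, 0.8]
opening: 0.0901
finger_force: 0.0
```

```bash
python3 - <<'E'
from h import *
import w
for n in("scene","top"):
    f=ctrl.grab_frame(n);np.savez(n+"0.npz",**f)
    if n=="scene": cv2.imwrite("pics/end.png",f["image"][...,::-1])
E
python3 m.py | grep -E "yellow|stripe|top red |scene red "; python3 red.py; python3 w.py|grep blue
```

```text
scene yellow 90 mean [0.462  0.3522 0.1649] min [0.447 0.343 0.15 ] max [0.471 0.365 0.176] rect [459.1 353.9] [23.1 21.7] long-axis deg 0.9
scene stripe 32 mean [0.4865 0.3576 0.1235] min [0.48  0.338 0.121] max [0.495 0.379 0.127] rect [487.4 358.7] [41.6 13.8] long-axis deg 88.2
scene red 0
top yellow 136 mean [0.4555 0.3575 0.172 ] min [0.444 0.346 0.168] max [0.468 0.37  0.176] rect [456.  358.4] [24.2 23.4] long-axis deg 88.4
top stripe 76 mean [0.4865 0.3571 0.1235] min [0.483 0.335 0.12 ] max [0.49  0.378 0.126] rect [486.6 356.6] [43.2  7.5] long-axis deg 88.5
top red 0
scene 325 [ 0.416 -0.364  0.004] [ 0.498 -0.284  0.015] z5-95 [0.007 0.013]
top 495 [ 0.342 -0.364  0.004] [0.492 0.026 0.967] z5-95 [0.007 0.012]
25.0333 [0.4552 0.3551 0.2272] [-1.7986e+02  1.0000e-01  8.8400e+01] [-0.5  0.5  0.4]
[-0.5772, -0.3615, -0.0728] [0.0, 0.0, 0.0]
[-0.5772, -0.3615, -0.0728] [0.0, -0.0, 1.4312]w.py:6: RuntimeWarning: Mean of empty slice.
  P=W[m];q=P[:,:2];u=np.linalg.svd(q-q.mean(0))[2][0]
  ret = um.true_divide(
w.py:7: RuntimeWarning: Mean of empty slice.
  t=(q-q.mean(0))@u
w.py:8: RuntimeWarning: Mean of empty slice.
  mid=q.mean(0)+u*(t.max()+t.min())/2
Traceback (most recent call last):
  File "w.py", line 15, in <module>
    f=np.load(n+"0.npz");wire(f,(.597,.103),n+" red");wire(f,(.641,-.09),n+" blue")
                         ~~~~^^^^^^^^^^^^^^^^^^^^^^^^
  File "w.py", line 8, in wire
    mid=q.mean(0)+u*(t.max()+t.min())/2
                     ~~~~~^^
ValueError: zero-size array to reduction operation maximum which has no identity
```

View pics/end.png

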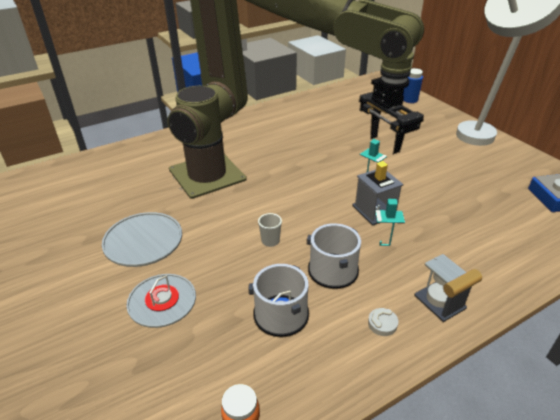

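The red carrier stands flat on the small tray at (161,297). The hook hangs in its stand at (380,172), handle within 1 mm of its start. The blue carrier is undisturbed at (281,298) and the gripper is clear.

```bash
python3 -c "
from plant import ctrl
print(ctrl.finish_job())"
```

```text
the job is handed in; nothing more can be done
None
```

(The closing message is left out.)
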